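# Hang the glaze dippers nested on one hook

### The job

Hang the three glaze dippers on the hook arm of the bench stand by their saddles, largest first, then the medium one with its cup nested inside the large cup, then the small one nested inside the medium cup. Nobody has measured how high the arm is clamped, so feel for it: lower each dipper until the arm carries it before letting go, without dropping it or forcing it down, and leave the other things on the bench alone.

Things in the scene. Friction and masses are not known exactly. Their poses are not given: they have to be found in the camera images.
- stand: Fixed steel stand. Origin on the bench at the centre of its 16 mm square post, 257 mm tall; base plate 12 mm thick, 110 wide, from 20 mm on its -x to 110 on its +x side. A level flat arm, 14 mm wide, 12 thick, runs along the stand's -x axis to 156 mm out. Its top face lies 185 to 218 mm above the bench: not measured, differs each time, fixed during the work. Clamp block on the post, 34 mm square.
- stand_tip (a point): Point on the bench straight under the arm's end, 152 mm out from the stand's origin. The arm's last 8 mm turn up into a tip 18 mm above its top face. Cups must pass under the arm from this end, the arm between rim and roof, and above the rim already hanging: lifted 62 mm over its final height, each dipper clears tip and cups.
- stand_place (a point): Point on the bench under the arm, 86 mm out from the stand's origin: a good place for the large saddle (cup 12 mm off the post). Each next saddle goes 14 to 20 mm (best 17) further out than the one before, so its cup hangs free inside. Grips then stand in a row 17 mm apart, so fingers should close across the arm (along the stand's y).
- dipper_large: Flat-bottomed open metal dipper, standing on its cup: outer diameter 132 mm, 50 tall, wall 2, floor 3. Origin: centre of the underside, z up, y to its strap. The strap (12 wide) rises outside the wall at y=+66 to a flat roof, 4 thick, 12 along x, reaching y=-12.5; roof underside 150 above origin. Round wooden grip, dia 14, 45 tall, on the roof at x=y=0, balance point. About 300 g +-30 %.
- dipper_medium: Flat-bottomed open metal dipper, standing on its cup: outer diameter 88 mm, 48 tall, wall 2, floor 3. Origin: centre of the underside, z up, y to its strap. The strap (12 wide) rises outside the wall at y=+44 to a flat roof, 4 thick, 12 along x, reaching y=-12.5; roof underside 144 above origin. Round wooden grip, dia 14, 45 tall, on the roof at x=y=0, balance point. About 170 g +-30 %.
- dipper_small: Flat-bottomed open metal dipper, standing on its cup: outer diameter 44 mm, 46 tall, wall 2, floor 3. Origin: centre of the underside, z up, y to its strap. The strap (12 wide) rises outside the wall at y=+22 to a flat roof, 4 thick, 12 along x, reaching y=-12.5; roof underside 138 above origin. Round wooden grip, dia 14, 45 tall, on the roof at x=y=0, balance point. About 90 g +-30 %.
- dipper_large_saddle (a point): Middle of the large dipper's saddle, on the roof's underside, 150 mm above its origin, axes alike. Two lugs beside it at y=+-9.5 mm hang 12 mm down and straddle the arm. Between cup rim and lugs it is open for the arm along x. Strap on either side of the arm is equally good.
- dipper_medium_saddle (a point): Middle of the medium dipper's saddle, on the roof's underside, 144 mm above its origin, axes alike. Two lugs beside it at y=+-9.5 mm hang 12 mm down and straddle the arm. Between cup rim and lugs it is open for the arm along x. Strap on either side of the arm is equally good.
- dipper_small_saddle (a point): Middle of the small dipper's saddle, on the roof's underside, 138 mm above its origin, axes alike. Two lugs beside it at y=+-9.5 mm hang 12 mm down and straddle the arm. Between cup rim and lugs it is open for the arm along x. Strap on either side of the arm is equally good.
- glaze_jar: Bystander: closed jar, 72 mm diameter, 110 mm tall; origin at the centre of its underside.
- test_bowl: Bystander: terracotta bowl, 110 mm diameter, 50 mm tall; origin at the centre of its underside.
- plaster_puck: Bystander: plaster disc, 90 mm diameter, 28 mm tall; origin at the centre of its underside.
Mind the look-alikes: they are no part of the job. What is shaped like the dipper_medium but blue, orange or purple is not meant.

How it is judged:
By the outcome, as a careful person would: the job done as asked, in the order asked, and still so for the second after the job is handed in, with the robot touching nothing.
It also fails if it takes over 72 s, if anything falls off the work surface, if the arm or the gripper's body presses on something with over 40 N, if the wrist force passes 120 N, or if a joint passes its speed limit or range.

### The arm

A 6-joint arm with a two-finger parallel gripper is mounted at the origin on the work surface. World frame = base frame: x ahead of the robot, y to its left, z up, the work surface at z = 0. Lengths are in m, angles in degrees, forces in N, time in s.
With the tool pointing down it reaches from about 0.4 to 0.825 m from the base axis. Payload 7 kg.
Tool frame: the origin (TCP) lies midway between the tips of the shut fingers; the grasp point (between the pads) lies r.tcp_to_grasp behind it (r.tcp_to_grasp is the distance from the TCP to the grasp point, in m); x points along the fingers, y is the direction in which the jaws open and shut, and the axes are right-handed (so a half turn about x gives the same grasp; the last joint's range is limited). The gripper opens to 88 mm and grips with 3 to 60 N. Pads are 19 mm wide; open, the fingers measure 130 mm over their backs; the gripper's body (78 mm by 193 mm) begins 47 mm behind the grasp point.
Start: joints at [-51.847, 20.546, 0.682, 0, -70.136, -16.507], TCP at [0.249, -0.627, 0.227] pointing down, gripper open.
Joint ranges: [-176.03, 176.03], [-82.01, 121.73], [-58.28, 71.71], [-173.87, 95.51], [-174.79, -0.11], [-173.66, 173.66]. Speed limits (degrees/s): [136.94, 136.94, 172.46, 180, 180, 180].

### API

Orientations are given as [roll, pitch, yaw] about the fixed x, y, z axes, in that order (R = Rz(yaw) Ry(pitch) Rx(roll)).
In Python, from plant import r gives the robot as it stands.
- The arm moves only by the tool carry_out, never from a script. Its argument "moves" is a list of rows, each a list of 7 numbers: the shift along the world's x, y, z in mm, then the turn, a rotation vector about the world's x, y, z in rad, then the opening in per cent of the stroke, from 0 (shut) to 100 (fully open). In form: [[x, y, z, wx, wy, wz, claw], ...]. A call has 1 to 5 rows; each row is the pose to reach, as a shift and turn from the pose commanded when the call began; what a row does not reach only later rows make up. A row lasts 1/10 s, in which the tool goes at most 50 mm and 8.59 degrees, less where a joint would pass 70% of its speed; a pose out of reach is approached as far as the arm can. A call with a gripper value outside its range is refused whole. The fingers move at their own pace and stop on an object; "squeeze" is the grip in N (left out, the last holds). Time passes only in rows, so rows that repeat a pose let the fingers close. It gives the time, the measured TCP pose, the force and the opening at its end, in the units of the state.
- r.get_state(): the state, without advancing time (a new reading comes with each control period).
- r.capture(name): name is "side" or "top"; returns the picture (400x640x3 uint8, blue, green, red); there is no depth.
- r.camera_params(name): a dict with "K" (3x3 intrinsics, pixels), "rvec" (rotation vector, rad) and "tvec" (3), from world to camera coordinates, as OpenCV has them. Camera axes: x right, y down, z forward; pixel columns grow to the right and rows downward; lengths in m; the calibration is good to about 2 mm. A picture is of the moment at which its call begins. camera_params takes no time and is no camera call.
- r.close_job(): hands the job in, once; it reports no verdict.
The state is a dict: "time_s": time; "joints": joint angles; "qd": joint speeds; "joint_torque": joint torques, N m; "tcp_pos": TCP position; "eef_rot": TCP orientation; "contact_force": force on the tool from outside, world axes, zero at the start; "moment": the same for the moment, N m; "gripper_width": finger opening in m.
Only numpy, scipy, OpenCV 4.12 (cv2) and the standard library are available. Lean on these libraries where they do the work, as an engineer would, in place of code of your own. Each camera call takes 0.05 s, during which the arm holds its last target. There are 200 camera calls.

## Working session

There is one attempt and no reset: what is moved stays moved. The work goes in short steps, Python scripts to look and compute and a tool call to move; the robot and the scene stay as the last step left them, time stands still between calls to the robot, and variables do not carry over. Pictures are saved under pics/ and viewed, about 8 in all and at most 12, crops included, and the job is handed in when it is done.

Besides the shell and the picture viewer there is one more tool, called after ">>>" by a JSON object that holds its "fn" and its "kwargs". carry_out: Moves the arm, as the interface text tells. Its arguments: {"type":"object","properties":{"moves":{"type":"array"},"squeeze":{"type":"number"}},"required":["moves"]}

```bash
mkdir -p pics; ls
python3 - <<'E'
from plant import r
import cv2
for n in("top","side"):
    cv2.imwrite(f"pics/{n}0.png",r.capture(n)); p=r.camera_params(n); print(n,p)
print(r.get_state(), r.tcp_to_grasp)
E
```

```text
pics
top {'K': array([[461.38598733,   0.        , 316.85965707],
       [  0.        , 461.38598733, 202.00015996],
       [  0.        ,   0.        ,   1.        ]]), 'rvec': array([ 2.1542147 , -2.13492479,  0.13984084]), 'tvec': array([-0.06081394,  0.53299432,  1.06582496])}
side {'K': array([[381.6564959 ,   0.        , 313.38783511],
       [  0.        , 381.6564959 , 197.14090005],
       [  0.        ,   0.        ,   1.        ]]), 'rvec': array([ 0.81692318, -2.47526275,  1.22155077]), 'tvec': array([0.40997723, 0.32359825, 0.89195926])}
{'time_s': 0.1, 'joints': array([-5.18460048e+01,  2.05868880e+01,  6.40143198e-01, -1.56801255e-02,
       -7.01343966e+01, -1.65078118e+01]), 'qd': array([-0.10880655, -0.11920143,  0.15433939, -0.04633574,  0.05069877,
       -0.0165032 ]), 'joint_torque': array([-2.69089411e-03, -5.84163451e+01,  2.93751258e+01,  7.01545089e+00,
        1.02048274e-02, -4.81422228e-05]), 'tcp_pos': array([ 0.2488165 , -0.62702271,  0.22573634]), 'eef_rot': array([ 96.21228567,  89.91753001, 117.85313022]), 'contact_force': array([-0.13107818, -0.25089767, -0.5536071 ]), 'moment': array([ 0.01657804, -0.02100789, -0.02221433]), 'gripper_width': 0.08711555498058325} 0.0188
```

View pics/top0.png

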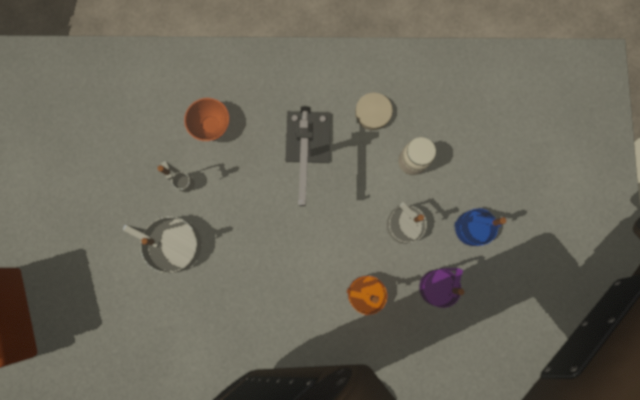

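View pics/side0.png

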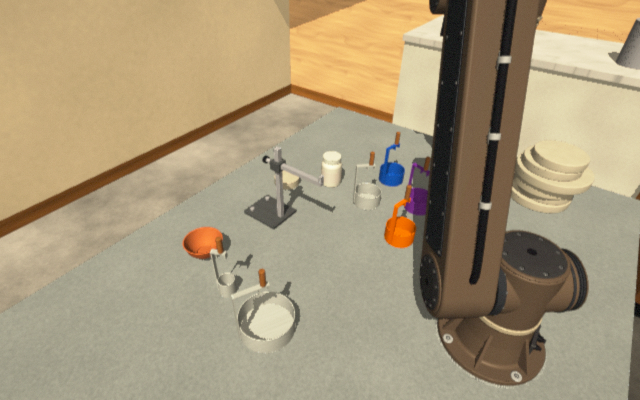

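Top view: large dipper near (170,244), small near (175,178), and the stand base at (309,137) with its arm ending at (303,205). There are four medium-shaped dippers: bare metal (408,223), blue (478,227), orange (368,295) and purple (441,287). Only the bare metal one fits, since the coloured ones are excluded. I'll confirm this and measure in enlarged crops.

```bash
cat > h.py <<'E'
import numpy as np,cv2
from plant import r
P={n:r.camera_params(n) for n in("top","side")}
def proj(n,p):
    p=np.atleast_2d(np.array(p,float)); c=P[n]
    return cv2.projectPoints(p,c["rvec"],c["tvec"],c["K"],None)[0][:,0]
def onplane(n,uv,z):
    c=P[n];R=cv2.Rodrigues(c["rvec"])[0];o=-R.T@c["tvec"].ravel()
    d=R.T@np.linalg.inv(c["K"])@np.array([*uv,1.]);return o+d*(z-o[2])/d[2]
def M(n):
    c=P[n];return c["K"]@np.c_[cv2.Rodrigues(c["rvec"])[0],np.array(c["tvec"]).ravel()]
def tri(a,b):
    X=cv2.triangulatePoints(M("top"),M("side"),np.array(a,float).reshape(2,1),np.array(b,float).reshape(2,1));X=(X[:3]/X[3]).ravel()
    e=[np.linalg.norm(proj("top",X)-a),np.linalg.norm(proj("side",X)-b)]
    return X.round(4),np.round(e,1)
def crop(im,u0,v0,w,h,k):
    c=cv2.resize(im[v0:v0+h,u0:u0+w],None,fx=k,fy=k,interpolation=cv2.INTER_CUBIC)
    for u in range((u0//10+1)*10,u0+w,10):
        x=(u-u0)*k;cv2.line(c,(x,0),(x,5),(0,255,255),1)
        if u%20==0:cv2.putText(c,str(u),(x-10,16),0,.35,(0,255,255))
    for v in range((v0//10+1)*10,v0+h,10):
        y=(v-v0)*k;cv2.line(c,(0,y),(5,y),(0,255,255),1)
        if v%20==0:cv2.putText(c,str(v),(7,y+4),0,.35,(0,255,255))
    return c
E
python3 - <<'E'
from h import *
t=cv2.imread("pics/top0.png");s=cv2.imread("pics/side0.png")
a=np.vstack([np.hstack([crop(t,130,150,80,60,5),crop(t,130,205,80,60,5)]),np.hstack([crop(t,380,190,80,60,5),crop(t,270,95,80,60,5)])])
b=np.vstack([np.hstack([crop(s,195,230,100,75,4),crop(s,225,265,100,75,4)]),np.hstack([crop(s,340,140,100,75,4),crop(s,240,145,100,75,4)])])
cv2.imwrite("pics/ca.png",a);cv2.imwrite("pics/cb.png",b)
E
```

```text
(no output)
```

View pics/ca.png

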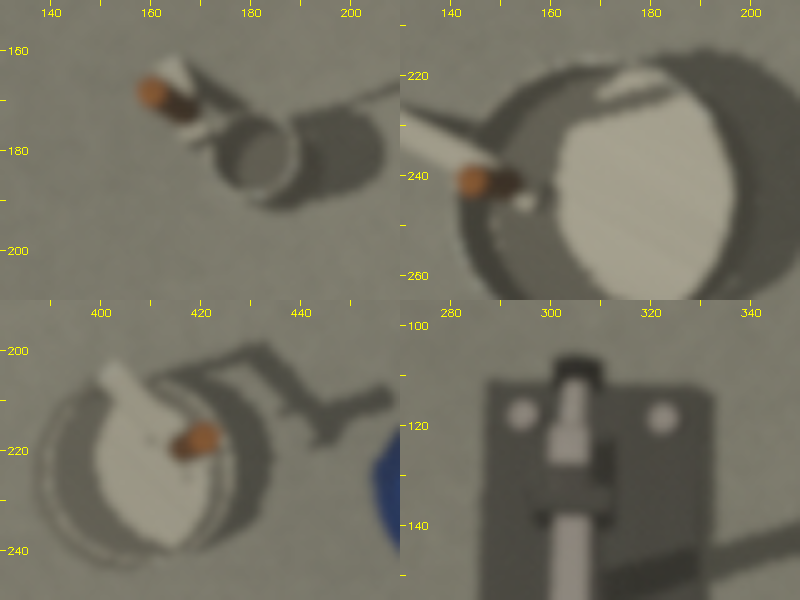

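View pics/cb.png

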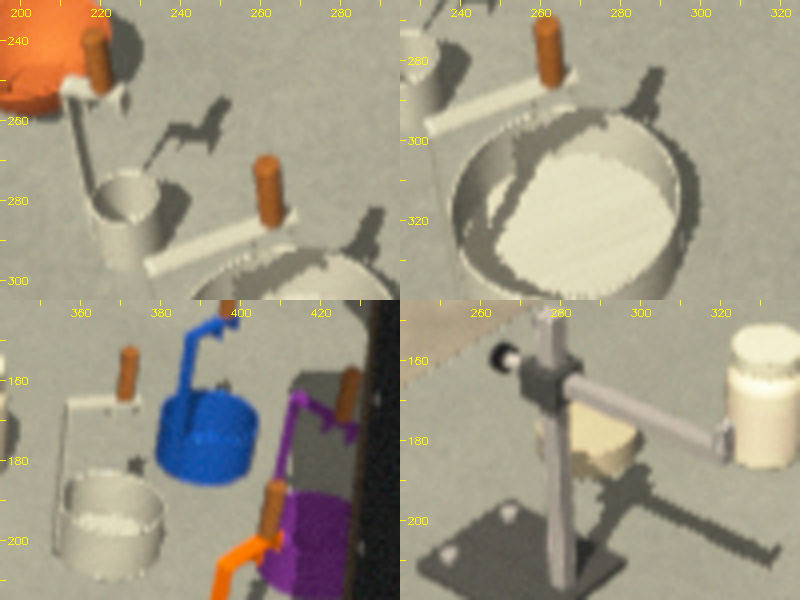

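Crops confirm it: the bare-metal medium grip is at top (420,217) and side (372,152). The large grip top is at (144.5,241.5)/(261.7,270.5) and the small at (160,168.5)/(218.7,238). Next I fit poses with the known geometry.

```bash
cat > fit.py <<'E'
from h import *
from scipy.optimize import least_squares
def fit(obs,x0,nh=False):
    def T(p,l):
        c,s=np.cos(p[2]),np.sin(p[2]);l=np.array(l,float)
        if nh and l[2]<0: l=l*[1,1,0]+[0,0,p[3]-l[2]-1]   # z=-(1+d): arm top + d
        return [p[0]+c*l[0]-s*l[1],p[1]+s*l[0]+c*l[1],l[2]]
    f=lambda p:np.concatenate([(proj(n,T(p,l))[0]-uv) for n,l,uv in obs])
    s=least_squares(f,x0,loss="soft_l1");return s.x,f(s.x).reshape(-1,2).round(1)
E
python3 - <<'E'
from fit import *
D={"large":(.150,[("top",(0,0,.199),(144.5,241.5)),("side",(0,0,.199),(261.7,270.5)),("top",(0,.067,.154),(125,228)),("side",(0,.067,.154),(232.5,297))]),
"medium":(.144,[("top",(0,0,.193),(420.5,217.5)),("side",(0,0,.193),(372.5,152.5)),("top",(0,.045,.148),(402.4,203)),("side",(0,.045,.148),(357,166)),("side",(0,0,.048),(368.2,189.8))]),
"small":(.138,[("top",(0,0,.187),(160,168.5)),("side",(0,0,.187),(218.7,238)),("top",(0,.023,.142),(164.6,162.4)),("side",(0,.023,.142),(211,252.5)),("top",(0,0,.046),(181.4,181.5)),("side",(0,0,.046),(226.5,279.5))])}
for k,(z,o) in D.items():
    x0=onplane("top",o[0][2],o[0][1][2])
    print(k,"tri griptop",tri(o[0][2],o[1][2]))
    b=min((fit(o,[x0[0],x0[1],a]) for a in(0,1.57,3.14,-1.57)),key=lambda q:abs(q[1]).sum())
    p,e=b;print(p[:2].round(4),np.degrees(p[2]).round(1),e.tolist())
S=[("top",(.11,y,.012),u) for y,u in((.055,(287.4,111)),(-.055,(332.4,112.6)))]+[("top",(-.02,.055,.012),(286,162.5)),("top",(-.02,-.055,.012),(332,163)),("top",(-.156,0,-1.018),(302.5,205)),
("side",(-.156,0,-1.018),(321.7,176)),("side",(-.156,0,-1+.012),(321,185.5)),
("side",(-.0,0,.257),(277.3,147.5))]
for sg in (1,-1):
  for a in(0,1.57,3.14,-1.57):
    o=[(n,(l[0],sg*l[1],l[2]),u) for n,l,u in S]
    p,e=fit(o,[.6,.0,a,.2],True);
    if abs(e).max()<8:print("stand",sg,p[:2].round(4),np.degrees(p[2]).round(1),p[3].round(4),e.tolist())
print(onplane("top",(309,137),.012))
E
```

```text
large tri griptop (array([0.4282, 0.2904, 0.1979]), array([0.5, 0.7]))
[0.4283 0.2908] -26.3 [[-0.7, -0.5], [0.4, -0.1], [-0.4, -0.0], [0.6, -0.5]]
medium tri griptop (array([ 0.4822, -0.2691,  0.1909]), array([0.2, 0.2]))
[ 0.4818 -0.2685] -50.8 [[-0.2, -0.2], [0.3, -0.4], [-0.2, 0.3], [0.0, -1.3], [-0.1, 0.3]]
small tri griptop (array([0.5803, 0.2708, 0.1873]), array([0., 0.]))
[0.5806 0.2708] -66.9 [[0.1, -0.1], [-0.0, 0.1], [-1.0, 0.9], [1.2, -2.3], [-1.0, -0.6], [-0.0, -0.6]]
stand 1 [ 0.6568 -0.0333] -1.6 0.209 [[0.8, -0.3], [-0.5, -0.4], [-0.2, -1.3], [-1.8, -0.2], [-0.4, -0.2], [1.5, 0.2], [1.8, -0.1], [1.0, -0.3]]
stand 1 [ 0.6568 -0.0333] -1.6 0.209 [[0.8, -0.3], [-0.5, -0.4], [-0.2, -1.3], [-1.8, -0.2], [-0.4, -0.2], [1.5, 0.2], [1.8, -0.1], [1.0, -0.3]]
stand 1 [ 0.6568 -0.0333] -1.6 0.209 [[0.8, -0.3], [-0.5, -0.4], [-0.2, -1.3], [-1.8, -0.2], [-0.4, -0.2], [1.5, 0.2], [1.8, -0.1], [1.0, -0.3]]
stand 1 [ 0.6568 -0.0333] -1.6 0.209 [[0.8, -0.3], [-0.5, -0.4], [-0.2, -1.3], [-1.8, -0.2], [-0.4, -0.2], [1.5, 0.2], [1.8, -0.1], [1.0, -0.3]]
[ 0.70063318 -0.03457865  0.012     ]
```

```bash
cat > ov.py <<'E'
from h import *
def draw(n,im,objs,k=1,off=(0,0)):
    def L(pts,col):
        q=((proj(n,pts)-off+.5)*k).astype(int);cv2.polylines(im,[q.reshape(-1,1,2)],False,col,1,cv2.LINE_AA)
    for o in objs:
        x,y,a=o[1:4];a=np.radians(a);c,s=np.cos(a),np.sin(a);R=np.array([[c,-s,0],[s,c,0],[0,0,1]])
        W=lambda p:np.array(p,float)@R.T+[x,y,o[4] if o[0]!="st" else 0]
        if o[0]=="st":
            h=o[4]
            L(W([(-.02,-.055,.012),(.11,-.055,.012),(.11,.055,.012),(-.02,.055,.012),(-.02,-.055,.012)]),(0,255,0))
            L(W([(-.017,-.007,h),(-.156,-.007,h),(-.156,.007,h),(-.017,.007,h)]),(0,0,255))
            L(W([(-.156,0,h-.012),(-.156,0,h+.018),(-.148,0,h+.018),(-.148,0,h)]),(0,0,255))
            L(W([(0,0,.012),(0,0,.257)]),(255,0,0))
        else:
            rad,ht,H={"L":(.066,.05,.15),"M":(.044,.048,.144),"S":(.022,.046,.138)}[o[0]]
            t=np.linspace(0,2*np.pi,40);L(W(np.c_[rad*np.cos(t),rad*np.sin(t),0*t+ht]),(0,255,0))
            z=H+.004;L(W([(-.006,-.0125,z),(-.006,rad+.002,z),(.006,rad+.002,z),(.006,-.0125,z),(-.006,-.0125,z)]),(0,0,255))
            L(W([(0,0,z),(0,0,z+.045)]),(255,0,0))
def big(n,im,objs,u0,v0,w,h,k):
    c=crop(im,u0,v0,w,h,k);draw(n,c,objs,k,(u0,v0));return c
E
python3 - <<'E'
from ov import *
O=[("L",.4283,.2908,-26.3,0),("M",.4818,-.2685,-50.8,0),("S",.5806,.2708,-66.9,0),("st",.6568,-.0333,-1.6,.209)]
t=cv2.imread("pics/top0.png");s=cv2.imread("pics/side0.png")
a=np.vstack([np.hstack([big("top",t,O,110,150,100,75,4),big("top",t,O,380,185,100,75,4)]),np.hstack([big("side",s,O,195,230,100,75,4),big("side",s,O,240,145,100,75,4)])])
cv2.imwrite("pics/ov1.png",a)
print("orange",onplane("top",(374,298),.19),"purple",onplane("top",(460,291),.19),"blue",onplane("top",(501,221),.19))
from scipy.spatial.transform import Rotation as Ro
e=r.get_state()["eef_rot"];print(Ro.from_euler("xyz",e,degrees=True).as_matrix().round(3))
E
```

```text
orange [ 0.31958398 -0.1734257   0.19      ] purple [ 0.3350404  -0.34498351  0.19      ] blue [ 0.47608398 -0.43294464  0.19      ]
[[-0.001 -0.369  0.93 ]
 [ 0.001  0.93   0.369]
 [-1.     0.001 -0.   ]]
```

View pics/ov1.png

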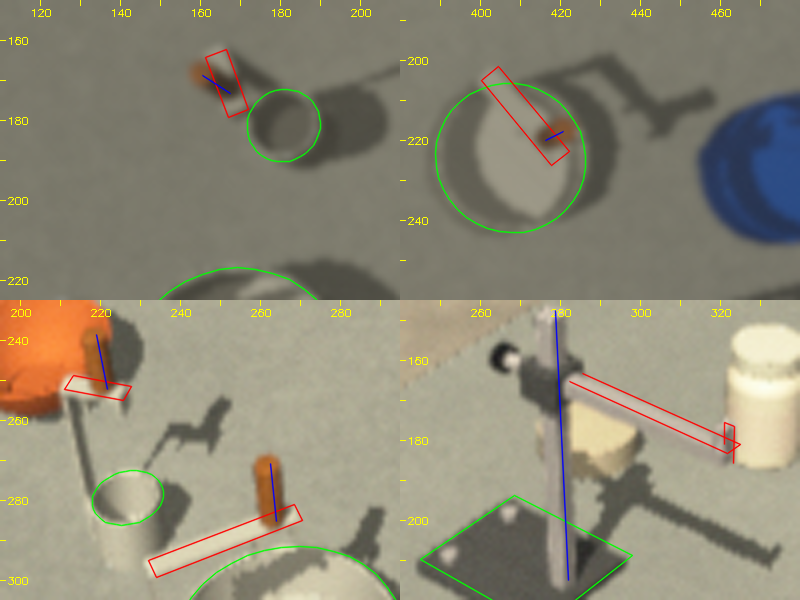

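Overlays match within about 1–2 px on all three dippers and the stand (arm top about 209 mm). I'm moving toward the large dipper now.

>>> {"fn": "carry_out", "kwargs": {"moves": [[120,205,74,0,0,-0.21,100],[120,205,74,0,0,-0.21,100],[120,205,74,0,0,-0.21,100],[120,205,74,0,0,-0.21,100],[120,205,74,0,0,-0.21,100]]}}

```text
time_s: 0.6
tcp_pos: [0.3694, -0.4205, 0.3009]
eef_rot: [115.9, 90.0, 125.5]
contact_force: [1.2, -0.1, 0.5]
gripper_width: 0.0878
```

>>> {"fn": "carry_out", "kwargs": {"moves": [[111,222,0,0,0,-0.21,100],[111,222,0,0,0,-0.21,100],[111,222,0,0,0,-0.21,100],[111,222,0,0,0,-0.21,100],[111,222,0,0,0,-0.21,100]]}}

```text
time_s: 1.1
tcp_pos: [0.4786, -0.2015, 0.3005]
eef_rot: [103.8, 90.0, 101.4]
contact_force: [1.6, -1.5, 0.1]
gripper_width: 0.0876
```

>>> {"fn": "carry_out", "kwargs": {"moves": [[20,240,0,0,0,-0.21,100],[20,240,0,0,0,-0.21,100],[20,240,0,0,0,-0.21,100],[20,240,0,0,0,-0.21,100],[20,240,0,0,0,-0.21,100]]}}

```text
time_s: 1.6
tcp_pos: [0.4979, 0.0386, 0.3006]
eef_rot: [87.4, 90.0, 73.0]
contact_force: [2.2, -0.4, 0.3]
gripper_width: 0.0879
```

>>> {"fn": "carry_out", "kwargs": {"moves": [[-70,240,0,0,0,-0.206,100],[-70,240,0,0,0,-0.206,100],[-70,240,0,0,0,-0.206,100],[-70,240,0,0,0,-0.206,100],[-70,240,0,0,0,-0.206,100]]}}

```text
time_s: 2.1
tcp_pos: [0.4292, 0.2714, 0.3006]
eef_rot: [100.9, 90.0, 74.7]
contact_force: [1.5, 0.9, -0.1]
gripper_width: 0.0874
```

```bash
cat > st.py <<'E'
from h import *
from scipy.spatial.transform import Rotation as Ro
s=r.get_state();m=Ro.from_euler("xyz",s["eef_rot"],degrees=True).as_matrix()
print("t",round(s["time_s"],2),"tcp",(s["tcp_pos"]*1000).round(1),"jawyaw",np.degrees(np.arctan2(m[1,1],m[0,1])).round(2),"x",m[:,0].round(3),"j",s["joints"].round(0),"F",s["contact_force"].round(2),"M",s["moment"].round(2),"w",round(s["gripper_width"]*1000,1))
E
python3 st.py
```

```text
t 2.1 tcp [429.2 271.4 300.6] jawyaw 63.76 x [ 0.  0. -1.] j [  54.    2.  -13.   -0.  -75. -171.] F [ 1.45  0.92 -0.14] M [-0.04 -0.23 -0.01] w 87.4
```

>>> {"fn": "carry_out", "kwargs": {"moves": [[-2,11,0,0,0,0.11,100],[-2,11,0,0,0,0.11,100],[-2,11,-50,0,0,0.11,100],[-2,11,-100,0,0,0.11,100],[-2,11,-140,0,0,0.11,100]]}}

```text
time_s: 2.6
tcp_pos: [0.4278, 0.279, 0.1583]
eef_rot: [-132.5, 89.9, -152.6]
contact_force: [0.3, 0.0, -0.5]
gripper_width: 0.0874
```

>>> {"fn": "carry_out", "kwargs": {"moves": [[0,0,0,0,0,0,100],[0,0,0,0,0,0,30],[0,0,0,0,0,0,10],[0,0,0,0,0,0,5],[0,0,0,0,0,0,5]], "squeeze": 25}}

```text
time_s: 3.1
tcp_pos: [0.4286, 0.2808, 0.1613]
eef_rot: [76.4, 89.9, 56.5]
contact_force: [-1.2, -0.0, 0.2]
gripper_width: 0.0614
```

```bash
python3 st.py
python3 - <<'E'
from ov import *
O=[("L",.4283,.2908,-26.3,0)]
t=r.capture("top");s=r.capture("side")
cv2.imwrite("pics/t1.png",t);cv2.imwrite("pics/s1.png",s)
cv2.imwrite("pics/g1.png",np.hstack([big("top",t,O,100,190,100,100,4),big("side",s,O,210,230,100,100,4)]))
E
```

```text
t 3.1 tcp [428.6 280.8 161.3] jawyaw 70.02 x [ 0.001  0.001 -1.   ] j [  55.    8.  -25.   -0.  -57. -165.] F [-1.25 -0.05  0.23] M [-0.07  0.    0.01] w 61.4
```

View pics/g1.png

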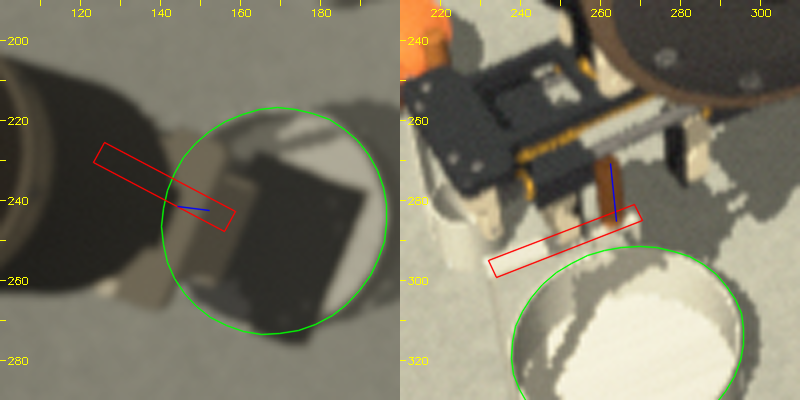

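Gripper is still closing (61 mm) and 10 mm short in y, with the grip inside the gap. I correct and close.

>>> {"fn": "carry_out", "kwargs": {"moves": [[0,10,0,0,0,0,60],[0,10,0,0,0,0,5],[0,10,0,0,0,0,5],[0,10,0,0,0,0,5],[0,10,0,0,0,0,5]]}}

```text
time_s: 3.7
tcp_pos: [0.4283, 0.2906, 0.1605]
eef_rot: [-106.0, 90.0, -126.0]
contact_force: [-0.1, 0.1, -0.4]
gripper_width: 0.0258
```

>>> {"fn": "carry_out", "kwargs": {"moves": [[0,0,0,0,0,0,5],[0,0,0,0,0,0,5],[0,0,0,0,0,0,5],[0,0,0,0,0,0,5],[0,0,0,0,0,0,5]]}}

```text
time_s: 4.2
tcp_pos: [0.4282, 0.2906, 0.1604]
eef_rot: [-122.4, 90.0, -142.4]
contact_force: [-0.1, 0.5, -2.2]
gripper_width: 0.0133
```

```bash
python3 st.py
```

```text
t 4.2 tcp [428.2 290.6 160.4] jawyaw 70.05 x [-0. -0. -1.] j [  56.    9.  -24.   -0.  -57. -166.] F [-0.06  0.46 -2.24] M [ 0.13  0.05 -0.04] w 13.3
```

>>> {"fn": "carry_out", "kwargs": {"moves": [[0,0,25,0,0,0,5],[0,0,65,0,0,0,5],[0,0,105,0,0,0,5],[0,0,122,0,0,0.1,5],[2,-40,122,0,0,0.2,5]]}}

```text
time_s: 4.7
tcp_pos: [0.4317, 0.2539, 0.2851]
eef_rot: [55.8, 89.7, 47.7]
contact_force: [1.4, -3.5, -4.3]
gripper_width: 0.0131
```

>>> {"fn": "carry_out", "kwargs": {"moves": [[2,-45,0,0,0,0.1,5],[4,-90,0,0,0,0.23,5],[6,-135,0,0,0,0.23,5],[8,-180,0,0,0,0.23,5],[9,-220,0,0,0,0.23,5]]}}

```text
time_s: 5.2
tcp_pos: [0.4386, 0.0287, 0.2825]
eef_rot: [162.0, 90.0, 166.7]
contact_force: [1.0, 0.7, -2.9]
gripper_width: 0.0134
```

>>> {"fn": "carry_out", "kwargs": {"moves": [[1,-40,0,0,0,0,5],[1,-58,0,0,0,0,5],[1,-58,0,0,0,0,5],[1,-58,0,0,0,0,5],[1,-58,0,0,0,0,5]]}}

```text
time_s: 5.7
tcp_pos: [0.4403, -0.0269, 0.2824]
eef_rot: [152.8, 90.0, 157.5]
contact_force: [0.5, 0.3, -2.4]
gripper_width: 0.0136
```

```bash
python3 st.py
python3 - <<'E'
from ov import *
s=r.get_state();p=s["tcp_pos"]
O=[("L",p[0],p[1],-1.6,p[2]-.1604),("st",.6568,-.0333,-1.6,.209)]
t=r.capture("top");s=r.capture("side")
cv2.imwrite("pics/t2.png",t);cv2.imwrite("pics/s2.png",s)
cv2.imwrite("pics/g2.png",np.hstack([big("top",t,O,250,100,100,150,4),big("side",s,O,240,140,100,150,4)]))
E
```

```text
t 5.7 tcp [440.3 -26.9 282.4] jawyaw 94.7 x [-0.  0. -1.] j [  22.   -4.  -22.   -0.  -73. -108.] F [ 0.48  0.3  -2.41] M [ 0.01 -0.01 -0.02] w 13.6
```

View pics/g2.png

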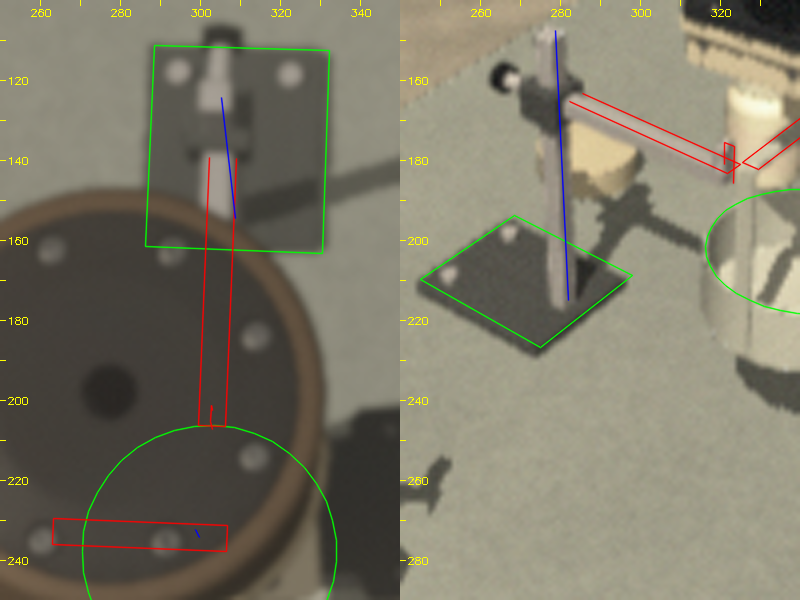

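View shows base and post overlays within ~1 px; the arm centreline sits ~1 px left of the overlay near its root. I'll refine the arm line from the unobstructed first top picture.

Run:
```python
from h import *
t=cv2.cvtColor(cv2.imread("pics/top0.png"),6).astype(float)
rows=np.arange(142,204)
print(t[175,292:316].astype(int), t[150,292:316].astype(int));
C=[]
for v in rows:
    w=t[v,294:314];g=np.diff(w);a=g.argmax();b=g.argmin()
    sub=lambda g,i:i+.5+ (0 if not 0<i<len(g)-1 else .5*(g[i-1]-g[i+1])/(g[i-1]-2*g[i]+g[i+1]+1e-9))
    C.append((294+sub(g,a),294+sub(-g,b)))
C=np.array(C);w=C[:,1]-C[:,0];ok=abs(w-np.median(w))<1;print("width px",np.median(w))
for h in(.205,.209,.213):
    X=np.array([onplane("top",(c.mean(),v),h) for c,v,o in zip(C,rows,ok) if o])
    k=np.polyfit(X[:,0],X[:,1],1);print(h,"yaw",np.degrees(np.arctan(k[0])).round(2),"y at x=.571,.52:",np.polyval(k,[.571,.52]).round(4),"std",np.std(X[:,1]-np.polyval(k,X[:,0])).round(4),"n",ok.sum())
# grip tops by colour, same picture
im=cv2.imread("pics/top0.png");hsv=cv2.cvtColor(im,cv2.COLOR_BGR2HSV)
col=t[100:204,300:306].mean(1)
print("tip column", [(v,int(t[v,300:305].mean())) for v in range(198,212)])
```

```text
[122 120 119 119 119 120 123 129 133 135 136 137 135 132 124 119 117 119
 120 120 121 121 122 121] [ 73  73  72  72  73  73  76  87 108 125 134 136 136 134 127 107  82  67
  60  56  55  54  54  53]
width px 6.782539682504478
0.205 yaw -1.85 y at x=.571,.52: [-0.0277 -0.0261] std 0.0003 n 57
0.209 yaw -1.85 y at x=.571,.52: [-0.0279 -0.0263] std 0.0003 n 57
0.213 yaw -1.85 y at x=.571,.52: [-0.0281 -0.0265] std 0.0003 n 57
tip column [(198, 135), (199, 135), (200, 136), (201, 135), (202, 135), (203, 130), (204, 115), (205, 99), (206, 103), (207, 115), (208, 121), (209, 122), (210, 123), (211, 123)]
```

>>> {"fn": "carry_out", "kwargs": {"moves": [[30,0,0,0,0,0,5],[70,0,0,0,0,0,5],[110,-1,0,0,0,0,5],[131,-1,0,0,0,-0.004,5],[131,-1,0,0,0,-0.004,5]]}}

```text
time_s: 6.3
tcp_pos: [0.5738, -0.0274, 0.2809]
eef_rot: [-159.3, 89.9, -154.8]
contact_force: [-2.1, 1.0, -3.9]
gripper_width: 0.0132
```

>>> {"fn": "carry_out", "kwargs": {"moves": [[0,0,-15,0,0,0,5],[0,0,-30,0,0,0,5],[0,0,-38,0,0,0,5],[0,0,-42,0,0,0,5],[0,0,-42,0,0,0,5]]}}

```text
time_s: 6.8
tcp_pos: [0.5711, -0.028, 0.2405]
eef_rot: [-157.7, 90.0, -153.2]
contact_force: [-0.4, -0.6, -2.7]
gripper_width: 0.0135
```

```bash
python3 st.py;python3 - <<'E'
from ov import *
s=r.get_state();p=s["tcp_pos"]
O=[("L",p[0],p[1],-1.6,p[2]-.1604),("st",.658,-.0305,-1.85,.209)]
s=r.capture("side");cv2.imwrite("pics/s3.png",s)
cv2.imwrite("pics/g3.png",np.hstack([crop(s,240,130,80,120,5),big("side",s,O,240,130,80,120,5)]))
E
```

```text
t 6.8 tcp [571.1 -28.  240.5] jawyaw 94.49 x [-0. -0. -1.] j [  17.   10.  -11.    0.  -68. -102.] F [-0.44 -0.61 -2.68] M [-0.07  0.01  0.01] w 13.5
```

View pics/g3.png

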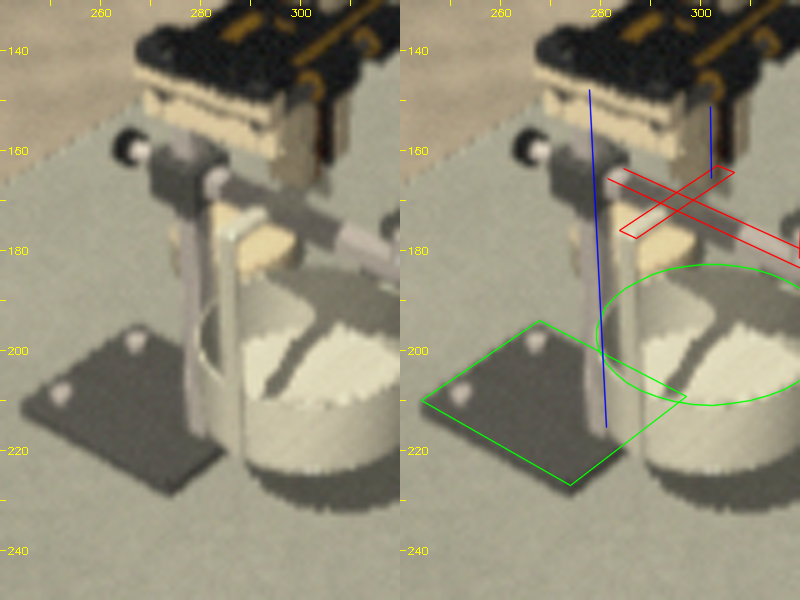

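Side view: the large hangs over the arm with its strap clear (roof end at (286,175)) and the cup under the arm, clear of the post. The arm looks up to ~4 mm lower than fitted, so I lower in small steps and watch the force.

>>> {"fn": "carry_out", "kwargs": {"moves": [[0,0,-4,0,0,0,5],[0,0,-7,0,0,0,5],[0,0,-9,0,0,0,5],[0,0,-9,0,0,0,5]]}}

```text
time_s: 7.25
tcp_pos: [0.5712, -0.0284, 0.2313]
eef_rot: [-179.0, 90.0, -174.5]
contact_force: [-0.5, 0.3, -3.2]
gripper_width: 0.0133
```

>>> {"fn": "carry_out", "kwargs": {"moves": [[0,0,-1,0,0,0,5],[0,0,-2,0,0,0,5],[0,0,-2,0,0,0,5]]}}

```text
time_s: 7.55
tcp_pos: [0.5713, -0.0283, 0.2294]
eef_rot: [-179.9, 90.0, -175.4]
contact_force: [0.1, 0.7, -3.5]
gripper_width: 0.0135
```

>>> {"fn": "carry_out", "kwargs": {"moves": [[0,0,-1,0,0,0,5],[0,0,-2,0,0,0,5],[0,0,-2,0,0,0,5]]}}

```text
time_s: 7.85
tcp_pos: [0.5713, -0.0283, 0.2274]
eef_rot: [-175.8, 90.0, -171.3]
contact_force: [0.4, -0.6, -3.6]
gripper_width: 0.0134
```

```bash
python3 st.py
```

```text
t 7.85 tcp [571.3 -28.3 227.4] jawyaw 94.46 x [-0. -0. -1.] j [  17.   11.  -13.   -0.  -67. -102.] F [ 0.37 -0.64 -3.61] M [ 0.01 -0.04 -0.  ] w 13.4
```

>>> {"fn": "carry_out", "kwargs": {"moves": [[0,0,-1,0,0,0,5],[0,0,-2,0,0,0,5],[0,0,-2,0,0,0,5]]}}

```text
time_s: 8.15
tcp_pos: [0.5713, -0.0283, 0.2254]
eef_rot: [179.0, 90.0, -176.6]
contact_force: [-0.9, -0.1, -3.3]
gripper_width: 0.0134
```

>>> {"fn": "carry_out", "kwargs": {"moves": [[0,0,-1,0,0,0,5],[0,0,-2,0,0,0,5],[0,0,-2,0,0,0,5]]}}

```text
time_s: 8.45
tcp_pos: [0.5713, -0.0283, 0.2234]
eef_rot: [-176.7, 90.0, -172.3]
contact_force: [-0.4, 0.0, -3.8]
gripper_width: 0.0134
```

>>> {"fn": "carry_out", "kwargs": {"moves": [[0,0,-1,0,0,0,5],[0,0,-2,0,0,0,5],[0,0,-2,0,0,0,5]]}}

```text
time_s: 8.75
tcp_pos: [0.5713, -0.0283, 0.2214]
eef_rot: [169.4, 90.0, 173.9]
contact_force: [-0.5, 0.1, -3.1]
gripper_width: 0.0134
```

>>> {"fn": "carry_out", "kwargs": {"moves": [[0,0,-1,0,0,0,5],[0,0,-2,0,0,0,5],[0,0,-2,0,0,0,5]]}}

```text
time_s: 9.05
tcp_pos: [0.5715, -0.0283, 0.22]
eef_rot: [-8.1, 90.0, -3.6]
contact_force: [-0.9, 0.6, -0.3]
gripper_width: 0.0135
```

Contact: Fz rose from −3.5 to −0.3 at TCP 220.0 mm, so the arm top is ≈209.6 mm (matches the fit 209). To rule out lugs sitting on the arm (which would mean 197.6), I probe sideways.

>>> {"fn": "carry_out", "kwargs": {"moves": [[0,1,0,0,0,0,5],[0,2,0,0,0,0,5],[0,2,0,0,0,0,5]]}}

```text
time_s: 9.35
tcp_pos: [0.5716, -0.0265, 0.2199]
eef_rot: [-37.2, 90.0, -32.7]
contact_force: [-0.8, -2.1, 0.5]
gripper_width: 0.0138
```

>>> {"fn": "carry_out", "kwargs": {"moves": [[0,-1,0,0,0,0,5],[0,-3,0,0,0,0,5],[0,-4,0,0,0,0,5],[0,-4,0,0,0,0,5]]}}

```text
time_s: 9.75
tcp_pos: [0.5719, -0.03, 0.2199]
eef_rot: [23.8, 89.9, 28.3]
contact_force: [-0.7, 3.8, 3.2]
gripper_width: 0.0136
```

>>> {"fn": "carry_out", "kwargs": {"moves": [[0,2,0,0,0,0,5],[0,2,0,0,0,0,5]]}}

```text
time_s: 9.95
tcp_pos: [0.5716, -0.0289, 0.2199]
eef_rot: [-74.5, 89.9, -70.1]
contact_force: [0.6, -2.3, 2.7]
gripper_width: 0.0137
```

```bash
python3 st.py
python3 - <<'E'
from h import *
s=r.capture("side");cv2.imwrite("pics/s4.png",s)
cv2.imwrite("pics/g4.png",crop(s,255,130,130,100,6))
E
```

```text
t 9.95 tcp [571.6 -28.9 219.9] jawyaw 94.46 x [ 0.    -0.001 -1.   ] j [  17.   11.  -13.    0.  -66. -102.] F [ 0.57 -2.34  2.74] M [-0.87 -0.45  0.01] w 13.7
```

View pics/g4.png

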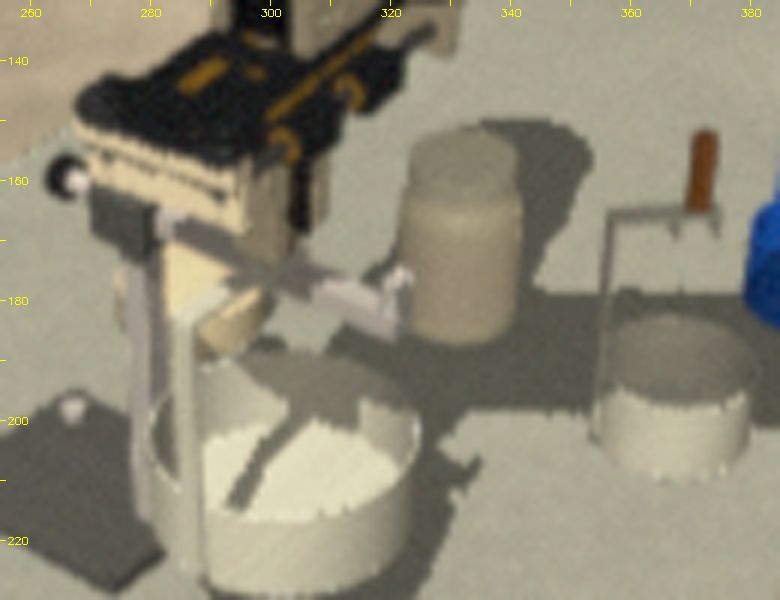

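The roof meets the arm at (297,175) with no gap, and side play is symmetric, so the large saddle is seated. I release it, open, and retreat straight up.

>>> {"fn": "carry_out", "kwargs": {"moves": [[0,0,0.4,0,0,0,5],[0,0,0.4,0,0,0,15],[0,0,0.4,0,0,0,30],[0,0,0.4,0,0,0,60],[0,0,0.4,0,0,0,60]], "squeeze": 10}}

```text
time_s: 10.5
tcp_pos: [0.5709, -0.0281, 0.2194]
eef_rot: [163.3, 89.9, 167.8]
contact_force: [0.3, -0.0, -0.5]
gripper_width: 0.0319
```

>>> {"fn": "carry_out", "kwargs": {"moves": [[0,0,0,0,0,0,80],[0,0,0,0,0,0,80],[0,0,0,0,0,0,80],[0,0,0,0,0,0,80]]}}

```text
time_s: 10.9
tcp_pos: [0.5714, -0.0283, 0.22]
eef_rot: [67.7, 90.0, 72.2]
contact_force: [-0.1, 0.3, 0.4]
gripper_width: 0.0639
```

```bash
python3 st.py
```

```text
t 10.9 tcp [571.4 -28.3 220. ] jawyaw 94.46 x [ 0.  0. -1.] j [  17.   11.  -13.   -0.  -66. -102.] F [-0.14  0.26  0.36] M [-0.06 -0.05  0.01] w 63.9
```

>>> {"fn": "carry_out", "kwargs": {"moves": [[0,0,35,0,0,0,80],[0,0,70,0,0,-0.1,80],[-17,-45,70,0,0,-0.24,90],[-34,-90,70,0,0,-0.38,95],[-51,-135,70,0,0,-0.52,95]]}}

```text
time_s: 11.4
tcp_pos: [0.5198, -0.1643, 0.2904]
eef_rot: [32.6, 90.0, 7.1]
contact_force: [1.8, -0.3, -1.0]
gripper_width: 0.0825
```

>>> {"fn": "carry_out", "kwargs": {"moves": [[-17,-45,0,0,0,-0.14,95],[-34,-90,0,0,0,-0.28,95],[-38,-104,0,0,0,-0.42,95],[-38,-104,0,0,0,-0.445,95],[-38,-104,0,0,0,-0.445,95]]}}

```text
time_s: 11.9
tcp_pos: [0.4823, -0.2675, 0.2899]
eef_rot: [124.5, 90.0, 73.7]
contact_force: [0.6, 0.1, -0.3]
gripper_width: 0.0831
```

```bash
python3 st.py
```

```text
t 11.9 tcp [ 482.3 -267.5  289.9] jawyaw 39.19 x [ 0.  0. -1.] j [  -9.    7.   -9.   -0.  -74. -132.] F [ 0.62  0.08 -0.33] M [-0.08  0.01  0.03] w 83.1
```

>>> {"fn": "carry_out", "kwargs": {"moves": [[0,0,-45,0,0,0,95],[0,0,-90,0,0,0,95],[0,0,-125,0,0,0,95],[0,0,-135,0,0,0,50],[0,0,-135,0,0,0,20]], "squeeze": 20}}

```text
time_s: 12.4
tcp_pos: [0.4823, -0.2664, 0.1541]
eef_rot: [-135.4, 89.8, 173.9]
contact_force: [0.0, -0.6, 1.0]
gripper_width: 0.0723
```

>>> {"fn": "carry_out", "kwargs": {"moves": [[0,0,0,0,0,0,5],[0,0,0,0,0,0,5],[0,0,0,0,0,0,5],[0,0,0,0,0,0,5],[0,0,0,0,0,0,5]]}}

```text
time_s: 12.9
tcp_pos: [0.4826, -0.2674, 0.1556]
eef_rot: [40.3, 89.9, -10.5]
contact_force: [0.2, 0.0, -0.4]
gripper_width: 0.0332
```

>>> {"fn": "carry_out", "kwargs": {"moves": [[0,0,0,0,0,0,5],[0,0,0,0,0,0,5],[0,0,0,0,0,0,5],[0,0,0,0,0,0,5],[0,0,0,0,0,0,5]]}}

```text
time_s: 13.4
tcp_pos: [0.4823, -0.2673, 0.1549]
eef_rot: [-142.2, 90.0, 167.0]
contact_force: [-0.5, -1.1, 0.2]
gripper_width: 0.0135
```

```bash
python3 st.py
```

```text
t 13.4 tcp [ 482.3 -267.3  154.9] jawyaw 39.17 x [-0.  0. -1.] j [  -9.   12.  -21.   -0.  -57. -132.] F [-0.54 -1.09  0.16] M [-0.13  0.16  0.02] w 13.5
```

>>> {"fn": "carry_out", "kwargs": {"moves": [[0,0,25,0,0,0,5],[0,0,70,0,0,0,5],[0,0,112,0,0,0.1,5],[0,0,128,0,0,0.24,5],[-10,15,128,0,0,0.38,5]]}}

```text
time_s: 13.9
tcp_pos: [0.4743, -0.2534, 0.2857]
eef_rot: [9.5, 89.7, -19.3]
contact_force: [-1.1, -0.2, -3.2]
gripper_width: 0.0139
```

>>> {"fn": "carry_out", "kwargs": {"moves": [[-5,35,0,0,0,0.14,5],[-10,75,0,0,0,0.28,5],[-15,115,0,0,0,0.42,5],[-20,150,0,0,0,0.474,5],[-22,185,0,0,0,0.474,5]]}}

```text
time_s: 14.4
tcp_pos: [0.4496, -0.0659, 0.2829]
eef_rot: [77.0, 90.0, 75.2]
contact_force: [0.1, 0.6, -2.9]
gripper_width: 0.0136
```

>>> {"fn": "carry_out", "kwargs": {"moves": [[0,30,0,0,0,0,5],[0,43,0,0,0,0,5],[0,43,0,0,0,0,5]]}}

```text
time_s: 14.7
tcp_pos: [0.4503, -0.023, 0.2829]
eef_rot: [97.5, 90.0, 95.7]
contact_force: [0.2, 0.2, -2.2]
gripper_width: 0.0136
```

```bash
python3 st.py
python3 - <<'E'
from ov import *
p=r.get_state()["tcp_pos"]
O=[("M",p[0],p[1],-1.85,p[2]-.1549),("L",.571,-.028,-1.6,.0596)]
s=r.capture("side");cv2.imwrite("pics/s5.png",s)
cv2.imwrite("pics/g5.png",big("side",s,O,260,120,130,100,6))
E
```

```text
t 14.7 tcp [450.3 -23.  282.9] jawyaw 88.23 x [-0.  0. -1.] j [  22.   -3.  -21.   -0.  -73. -114.] F [ 0.22  0.24 -2.16] M [-0.06  0.01 -0.01] w 13.6
```

View pics/g5.png

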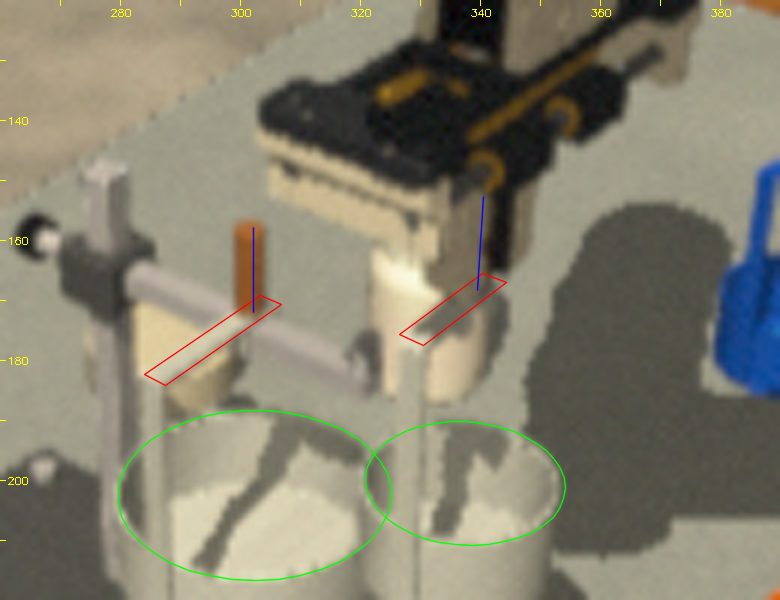

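Large hangs upright on the arm (grip at (301,158–172), overlay within 1 px). The medium is aligned in front of the tip at (330–345,165–177). I slide it in and lower.

>>> {"fn": "carry_out", "kwargs": {"moves": [[25,-1,0,0,0,0,5],[55,-3,0,0,0,0,5],[85,-4,0,0,0,0,5],[103.5,-4.5,0,0,0,0,5],[103.5,-4.5,0,0,0,0,5]]}}

```text
time_s: 15.25
tcp_pos: [0.5556, -0.0302, 0.2815]
eef_rot: [-152.7, 89.9, -154.7]
contact_force: [-1.4, -0.5, -2.6]
gripper_width: 0.0137
```

>>> {"fn": "carry_out", "kwargs": {"moves": [[0,0,0,0,0,0,5],[0,0,-12,0,0,0,5],[0,0,-28,0,0,0,5],[0,0,-38,0,0,0,5],[0,0,-38,0,0,0,5]]}}

```text
time_s: 15.75
tcp_pos: [0.5524, -0.0291, 0.2433]
eef_rot: [-171.6, 89.8, -173.5]
contact_force: [-0.1, 0.6, -1.4]
gripper_width: 0.0134
```

```bash
python3 st.py
```

```text
t 15.75 tcp [552.4 -29.1 243.3] jawyaw 88.09 x [-0.003 -0.    -1.   ] j [  17.    9.  -13.   -0.  -68. -109.] F [-0.06  0.57 -1.42] M [-0.07  0.03  0.03] w 13.4
```

>>> {"fn": "carry_out", "kwargs": {"moves": [[0,0,-3,0,0,0,5],[0,0,-6,0,0,0,5],[0,0,-8,0,0,0,5],[0,0,-8,0,0,0,5]]}}

```text
time_s: 16.15
tcp_pos: [0.5538, -0.0288, 0.2369]
eef_rot: [136.2, 90.0, 134.3]
contact_force: [0.1, -0.6, -1.8]
gripper_width: 0.0134
```

```bash
python3 st.py
```

```text
t 16.15 tcp [553.8 -28.8 236.9] jawyaw 88.1 x [-0.  0. -1.] j [  17.    9.  -14.   -0.  -67. -109.] F [ 0.1  -0.55 -1.75] M [-0.05  0.01  0.06] w 13.4
```

>>> {"fn": "carry_out", "kwargs": {"moves": [[0,1,-1,0,0,0,5],[0,1,-2.5,0,0,0,5],[0,1,-4,0,0,0,5],[0,1,-5,0,0,0,5],[0,1,-6,0,0,0,5]]}}

```text
time_s: 16.65
tcp_pos: [0.5539, -0.0278, 0.2308]
eef_rot: [167.8, 90.0, 165.9]
contact_force: [0.8, -0.0, -1.5]
gripper_width: 0.0135
```

>>> {"fn": "carry_out", "kwargs": {"moves": [[0,0,-1.5,0,0,0,5],[0,0,-3,0,0,0,5],[0,0,-4.5,0,0,0,5],[0,0,-6,0,0,0,5]]}}

```text
time_s: 17.05
tcp_pos: [0.5539, -0.0278, 0.2248]
eef_rot: [-141.7, 90.0, -143.6]
contact_force: [-0.5, -0.3, -1.7]
gripper_width: 0.0134
```

>>> {"fn": "carry_out", "kwargs": {"moves": [[0,0,-1,0,0,0,5],[0,0,-2,0,0,0,5],[0,0,-2,0,0,0,5]]}}

```text
time_s: 17.35
tcp_pos: [0.5538, -0.0278, 0.2228]
eef_rot: [-171.5, 90.0, -173.4]
contact_force: [0.3, -0.5, -1.7]
gripper_width: 0.0134
```

```bash
python3 st.py
```

```text
t 17.35 tcp [553.8 -27.8 222.8] jawyaw 88.1 x [-0. -0. -1.] j [  17.    9.  -15.   -0.  -66. -109.] F [ 0.31 -0.53 -1.67] M [ 0.03  0.   -0.02] w 13.4
```

Past the lug-contact height (232.5 mm) with no contact, so the lugs straddle the arm. Final small steps.

>>> {"fn": "carry_out", "kwargs": {"moves": [[0,0,-1,0,0,0,5],[0,0,-1.5,0,0,0,5],[0,0,-1.5,0,0,0,5]]}}

```text
time_s: 17.65
tcp_pos: [0.5538, -0.0278, 0.2214]
eef_rot: [-170.1, 90.0, -172.0]
contact_force: [0.3, -0.1, -1.4]
gripper_width: 0.0139
```

>>> {"fn": "carry_out", "kwargs": {"moves": [[0,0,-0.5,0,0,0,5],[0,0,-1,0,0,0,5],[0,0,-1,0,0,0,5]]}}

```text
time_s: 17.95
tcp_pos: [0.5538, -0.0278, 0.2204]
eef_rot: [-174.9, 90.0, -176.8]
contact_force: [-1.2, -0.4, -2.2]
gripper_width: 0.0134
```

```bash
python3 st.py
```

```text
t 17.95 tcp [553.8 -27.8 220.4] jawyaw 88.1 x [-0. -0. -1.] j [  17.    9.  -15.   -0.  -65. -109.] F [-1.18 -0.41 -2.19] M [-0.01 -0.05 -0.06] w 13.4
```

>>> {"fn": "carry_out", "kwargs": {"moves": [[0,0,-0.5,0,0,0,5],[0,0,-0.7,0,0,0,5],[0,0,-0.7,0,0,0,5]]}}

```text
time_s: 18.25
tcp_pos: [0.554, -0.0278, 0.2203]
eef_rot: [-5.0, 90.0, -6.9]
contact_force: [-2.0, 0.3, 4.0]
gripper_width: 0.0135
```

```bash
python3 st.py
```

```text
t 18.25 tcp [554.  -27.8 220.3] jawyaw 88.11 x [ 0.001 -0.    -1.   ] j [  17.    9.  -15.    0.  -65. -109.] F [-1.97  0.31  4.05] M [0.19 0.85 0.01] w 13.5
```

Seated at 220.3 mm (Fz −1.7 → +4.0). I ease off slightly and release.

>>> {"fn": "carry_out", "kwargs": {"moves": [[0,0,0.5,0,0,0,5],[0,0,0.5,0,0,0,15],[0,0,0.5,0,0,0,30],[0,0,0.5,0,0,0,60],[0,0,0.5,0,0,0,60]], "squeeze": 10}}

```text
time_s: 18.75
tcp_pos: [0.554, -0.0278, 0.2202]
eef_rot: [13.0, 90.0, 11.1]
contact_force: [-1.1, -0.1, 0.7]
gripper_width: 0.0324
```

>>> {"fn": "carry_out", "kwargs": {"moves": [[0,0,0,0,0,0,60],[0,0,0,0,0,0,60],[0,0,0,0,0,0,60]]}}

```text
time_s: 19.05
tcp_pos: [0.5539, -0.0278, 0.2202]
eef_rot: [-149.8, 90.0, -151.7]
contact_force: [0.1, -0.4, -0.9]
gripper_width: 0.0515
```

```bash
python3 st.py
python3 - <<'E'
from fit import *
# small: picks corrected by -0.4 px for the resize offset; roof outer-end picks given less trust by soft loss
o=[("top",(0,0,.187),(159.6,168.1)),("side",(0,0,.187),(218.3,237.4)),("top",(0,.023,.142),(164.2,162)),("side",(0,.023,.142),(211,251.5)),("top",(0,0,.046),(181,181.1)),("side",(0,0,.046),(226.1,279.1)),("side",(0,-.0125,.142),(226.6,255)),("top",(0,-.0125,.142),(168.8,177))]
p,e=fit(o,[.58,.27,-1.17]);print(p[:2].round(4),np.degrees(p[2]),e.tolist())
E
```

```text
t 19.05 tcp [553.9 -27.8 220.2] jawyaw 88.1 x [-0. -0. -1.] j [  17.    9.  -15.    0.  -65. -109.] F [ 0.06 -0.38 -0.86] M [-0.04 -0.05  0.02] w 51.5
[0.5814 0.2713] -68.03717976512577 [[0.3, -0.1], [-0.1, 0.6], [-0.6, 0.8], [0.9, -1.4], [-0.8, -0.6], [-0.0, -0.3], [-0.8, -2.1], [0.0, 0.6]]
```

>>> {"fn": "carry_out", "kwargs": {"moves": [[0,0,35,0,0,0,70],[0,0,75,0,0,0,80],[4,40,75,0,0,0.14,95],[8,80,75,0,0,0.28,95],[12,120,75,0,0,0.42,95]]}}

```text
time_s: 19.55
tcp_pos: [0.5659, 0.0933, 0.2959]
eef_rot: [10.6, 89.9, 33.0]
contact_force: [1.3, -0.5, 0.4]
gripper_width: 0.0821
```

>>> {"fn": "carry_out", "kwargs": {"moves": [[4,45,0,0,0,0.14,95],[8,90,0,0,0,0.28,95],[12,135,0,0,0,0.42,95],[15,170,0,0,0,0.56,95],[15,179,0,0,0,0.7,95]]}}

```text
time_s: 20.05
tcp_pos: [0.5807, 0.2747, 0.2942]
eef_rot: [144.7, 89.9, -152.6]
contact_force: [0.2, -0.8, 0.3]
gripper_width: 0.0831
```

>>> {"fn": "carry_out", "kwargs": {"moves": [[0,0,0,0,0,0.14,95],[0,0,0,0,0,0.28,95],[0,0,0,0,0,0.42,95],[0,0,0,0,0,0.56,95],[0,0,0,0,0,0.7,95]]}}

```text
time_s: 20.55
tcp_pos: [0.5809, 0.2713, 0.2951]
eef_rot: [121.9, 90.0, -135.3]
contact_force: [-0.1, -0.4, -0.9]
gripper_width: 0.0833
```

>>> {"fn": "carry_out", "kwargs": {"moves": [[0,0,0,0,0,0.14,95],[0,0,0,0,0,0.177,95],[0,0,0,0,0,0.177,95]]}}

```text
time_s: 20.85
tcp_pos: [0.5809, 0.2712, 0.2952]
eef_rot: [103.0, 90.0, -144.5]
contact_force: [0.8, -0.9, 0.5]
gripper_width: 0.0834
```

```bash
python3 st.py
```

```text
t 20.85 tcp [580.9 271.2 295.2] jawyaw -157.46 x [-0. -0. -1.] j [ 42.  15.   2.  -0. -77. -20.] F [ 0.77 -0.9   0.46] M [-0.    0.15  0.03] w 83.4
```

>>> {"fn": "carry_out", "kwargs": {"moves": [[0,0,-45,0,0,0,95],[0,0,-90,0,0,0,95],[0,0,-130,0,0,0,95],[0,0,-146,0,0,0,95],[0,0,-146,0,0,0,50]], "squeeze": 15}}

```text
time_s: 21.35
tcp_pos: [0.5794, 0.2701, 0.146]
eef_rot: [104.8, 89.7, -142.8]
contact_force: [0.1, -1.1, -0.2]
gripper_width: 0.0792
```

>>> {"fn": "carry_out", "kwargs": {"moves": [[0,0,0,0,0,0,5],[0,0,0,0,0,0,5],[0,0,0,0,0,0,5],[0,0,0,0,0,0,5],[0,0,0,0,0,0,5]]}}

```text
time_s: 21.85
tcp_pos: [0.5811, 0.2714, 0.15]
eef_rot: [-69.7, 89.9, 42.8]
contact_force: [-0.4, 0.8, -0.0]
gripper_width: 0.0407
```

>>> {"fn": "carry_out", "kwargs": {"moves": [[0,0,0,0,0,0,5],[0,0,0,0,0,0,5],[0,0,0,0,0,0,5],[0,0,0,0,0,0,5],[0,0,0,0,0,0,5]]}}

```text
time_s: 22.35
tcp_pos: [0.5808, 0.2711, 0.1491]
eef_rot: [98.5, 90.0, -149.0]
contact_force: [-0.1, 0.1, -0.6]
gripper_width: 0.0138
```

>>> {"fn": "carry_out", "kwargs": {"moves": [[0,0,0,0,0,0,5],[0,0,0,0,0,0,5],[0,0,0,0,0,0,5]]}}

```text
time_s: 22.65
tcp_pos: [0.5808, 0.2712, 0.1491]
eef_rot: [96.6, 90.0, -150.8]
contact_force: [-0.7, 0.4, -1.6]
gripper_width: 0.0138
```

```bash
python3 st.py
```

```text
t 22.65 tcp [580.8 271.2 149.1] jawyaw -157.48 x [-0. -0. -1.] j [ 42.  21. -10.  -0. -60. -20.] F [-0.73  0.38 -1.59] M [-0.09  0.17 -0.02] w 13.8
```

>>> {"fn": "carry_out", "kwargs": {"moves": [[0,0,25,0,0,0,5],[0,0,70,0,0,0,5],[0,0,115,0,0,0.14,5],[0,0,134,0,0,0.28,5],[-20,-28,134,0,0,0.42,5]]}}

```text
time_s: 23.15
tcp_pos: [0.5634, 0.2456, 0.2862]
eef_rot: [-106.9, 89.7, 30.1]
contact_force: [0.4, 0.3, -1.7]
gripper_width: 0.0133
```

>>> {"fn": "carry_out", "kwargs": {"moves": [[-21,-30,0,0,0,0.14,5],[-43,-60,0,0,0,0.28,5],[-65,-91,0,0,0,0.42,5],[-87,-122,0,0,0,0.56,5],[-101,-143,0,0,0,0.7,5]]}}

```text
time_s: 23.65
tcp_pos: [0.4582, 0.0984, 0.2835]
eef_rot: [-122.5, 90.0, 54.5]
contact_force: [0.8, 0.4, -1.1]
gripper_width: 0.0136
```

>>> {"fn": "carry_out", "kwargs": {"moves": [[0,-35,0,0,0,0.026,5],[0,-75,0,0,0,0.026,5],[0,-110,0,0,0,0.026,5],[0,-124,0,0,0,0.026,5],[0,-124,0,0,0,0.026,5]]}}

```text
time_s: 24.15
tcp_pos: [0.4595, -0.0255, 0.2834]
eef_rot: [-175.8, 90.0, 2.2]
contact_force: [-0.1, 0.7, -1.0]
gripper_width: 0.0134
```

```bash
python3 st.py
python3 - <<'E'
from ov import *
p=r.get_state()["tcp_pos"]
O=[("S",p[0],p[1],-1.85,p[2]-.1491),("L",.5715,-.0282,-1.85,.0596),("M",.5539,-.0277,-1.85,.0656)]
s=r.capture("side");cv2.imwrite("pics/s6.png",s)
cv2.imwrite("pics/g6.png",big("side",s,O,260,120,100,100,6))
E
```

```text
t 24.15 tcp [459.5 -25.5 283.4] jawyaw -91.97 x [ 0.  0. -1.] j [ 21.  -2. -20.   0. -73.  67.] F [-0.06  0.71 -1.  ] M [-0.05  0.15  0.02] w 13.4
```

View pics/g6.png

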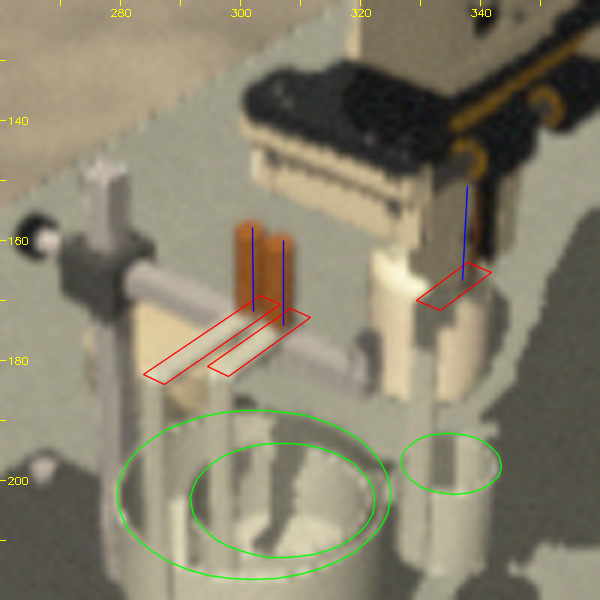

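Large and medium hang nested and upright (grips at (301,165) and (307,167), spacing ≈17.5 mm). The small is in front of the tip at (335,168). I slide it in.

>>> {"fn": "carry_out", "kwargs": {"moves": [[20,0,0,0,0,0,5],[45,-1,0,0,0,0,5],[66,-1,0,0,0,0,5],[77,-1.5,0,0,0,0,5],[77,-1.5,0,0,0,0,5]]}}

```text
time_s: 24.7
tcp_pos: [0.5377, -0.0246, 0.2825]
eef_rot: [17.1, 89.9, -164.7]
contact_force: [-0.3, -1.5, -1.5]
gripper_width: 0.0135
```

>>> {"fn": "carry_out", "kwargs": {"moves": [[0,0,0,0,0,0,5],[0,0,-10,0,0,0,5],[0,0,-22,0,0,0,5],[0,0,-25,0,0,0,5],[0,0,-25,0,0,0,5]]}}

```text
time_s: 25.2
tcp_pos: [0.5361, -0.0254, 0.2574]
eef_rot: [14.2, 89.9, -167.6]
contact_force: [0.5, 0.5, -1.5]
gripper_width: 0.0137
```

>>> {"fn": "carry_out", "kwargs": {"moves": [[0,0,0,0,0,0,5],[0,0,0,0,0,0,5]]}}

```text
time_s: 25.4
tcp_pos: [0.5371, -0.0253, 0.2587]
eef_rot: [-172.3, 90.0, 5.9]
contact_force: [0.3, -0.6, -0.1]
gripper_width: 0.0136
```

```bash
python3 st.py
```

```text
t 25.4 tcp [537.1 -25.3 258.7] jawyaw -91.82 x [ 0.001  0.    -1.   ] j [ 18.   6. -14.   0. -70.  70.] F [ 0.28 -0.57 -0.1 ] M [-0.09  0.15  0.06] w 13.6
```

>>> {"fn": "carry_out", "kwargs": {"moves": [[-0.5,-2,-5,0,0,0,5],[-0.5,-2,-12,0,0,0,5],[-0.5,-2,-18,0,0,0,5],[-0.5,-2,-21,0,0,0,5],[-0.5,-2,-21,0,0,0,5]]}}

```text
time_s: 25.9
tcp_pos: [0.536, -0.0274, 0.2365]
eef_rot: [16.7, 89.9, -165.1]
contact_force: [-0.4, 0.4, -1.2]
gripper_width: 0.0134
```

>>> {"fn": "carry_out", "kwargs": {"moves": [[0,0,-1.5,0,0,0,5],[0,0,-3,0,0,0,5],[0,0,-4.5,0,0,0,5],[0,0,-6,0,0,0,5],[0,0,-7,0,0,0,5]]}}

```text
time_s: 26.4
tcp_pos: [0.5363, -0.0273, 0.2301]
eef_rot: [-44.9, 90.0, 133.3]
contact_force: [-0.2, -0.5, -0.1]
gripper_width: 0.0135
```

```bash
python3 st.py
```

```text
t 26.4 tcp [536.3 -27.3 230.1] jawyaw -91.82 x [-0.  0. -1.] j [ 18.   7. -16.  -0. -66.  70.] F [-0.23 -0.54 -0.13] M [-0.07  0.13  0.05] w 13.5
```

>>> {"fn": "carry_out", "kwargs": {"moves": [[0,0,-1,0,0,0,5],[0,0,-2,0,0,0,5],[0,0,-3,0,0,0,5],[0,0,-3,0,0,0,5]]}}

```text
time_s: 26.8
tcp_pos: [0.5363, -0.0273, 0.2271]
eef_rot: [6.4, 90.0, -175.5]
contact_force: [-0.4, -1.0, -1.3]
gripper_width: 0.014
```

>>> {"fn": "carry_out", "kwargs": {"moves": [[0,0,-1.5,0,0,0,5],[0,0,-3,0,0,0,5],[0,0,-4.5,0,0,0,5],[0,0,-4.5,0,0,0,5]]}}

```text
time_s: 27.2
tcp_pos: [0.5362, -0.0273, 0.2225]
eef_rot: [11.8, 90.0, -170.1]
contact_force: [-0.6, -0.1, -0.7]
gripper_width: 0.0136
```

>>> {"fn": "carry_out", "kwargs": {"moves": [[0,0,-0.5,0,0,0,5],[0,0,-1,0,0,0,5],[0,0,-1,0,0,0,5]]}}

```text
time_s: 27.5
tcp_pos: [0.5363, -0.0273, 0.2217]
eef_rot: [11.6, 90.0, -170.2]
contact_force: [-0.3, -0.4, -1.0]
gripper_width: 0.0136
```

```bash
python3 st.py
```

```text
t 27.5 tcp [536.3 -27.3 221.7] jawyaw -91.82 x [-0. -0. -1.] j [ 18.   8. -17.  -0. -65.  70.] F [-0.29 -0.44 -1.02] M [-0.1   0.16  0.  ] w 13.6
```

>>> {"fn": "carry_out", "kwargs": {"moves": [[0,0,-0.5,0,0,0,5],[0,0,-1,0,0,0,5],[0,0,-1,0,0,0,5]]}}

```text
time_s: 27.8
tcp_pos: [0.5363, -0.0273, 0.2207]
eef_rot: [2.4, 90.0, -179.4]
contact_force: [0.1, 0.2, -0.6]
gripper_width: 0.0137
```

>>> {"fn": "carry_out", "kwargs": {"moves": [[0,0,-0.4,0,0,0,5],[0,0,-0.4,0,0,0,5]]}}

```text
time_s: 28.0
tcp_pos: [0.5364, -0.0273, 0.2206]
eef_rot: [168.6, 90.0, -13.2]
contact_force: [-1.3, 0.8, 1.2]
gripper_width: 0.0136
```

```bash
python3 st.py
```

```text
t 28.0 tcp [536.4 -27.3 220.6] jawyaw -91.82 x [ 0. -0. -1.] j [ 18.   8. -17.   0. -65.  70.] F [-1.27  0.75  1.22] M [-0.02  0.35  0.06] w 13.6
```

Contact at 220.6 mm, where it was expected (220.5). One more 0.2 mm to be sure it is carried, then release.

>>> {"fn": "carry_out", "kwargs": {"moves": [[0,0,-0.2,0,0,0,5],[0,0,-0.2,0,0,0,5]]}}

```text
time_s: 28.2
tcp_pos: [0.5365, -0.0273, 0.2205]
eef_rot: [177.5, 90.0, -4.3]
contact_force: [-1.8, 0.6, 4.4]
gripper_width: 0.0141
```

>>> {"fn": "carry_out", "kwargs": {"moves": [[0,0,0.2,0,0,0,5],[0,0,0.2,0,0,0,15],[0,0,0.2,0,0,0,30],[0,0,0.2,0,0,0,60],[0,0,0.2,0,0,0,60]], "squeeze": 10}}

```text
time_s: 28.7
tcp_pos: [0.5364, -0.0273, 0.2202]
eef_rot: [3.1, 90.0, -178.7]
contact_force: [0.8, -0.4, 0.5]
gripper_width: 0.032
```

>>> {"fn": "carry_out", "kwargs": {"moves": [[0,0,0,0,0,0,60],[0,0,0,0,0,0,60],[0,0,0,0,0,0,60]]}}

```text
time_s: 29.0
tcp_pos: [0.5364, -0.0273, 0.2203]
eef_rot: [-15.9, 90.0, 162.3]
contact_force: [0.4, -0.0, -0.3]
gripper_width: 0.0512
```

>>> {"fn": "carry_out", "kwargs": {"moves": [[0,0,30,0,0,0,60],[0,0,75,0,0,0,60],[0,0,110,0,0,0,60],[-30,-30,110,0,0,0,60],[-60,-65,110,0,0,0,60]]}}

```text
time_s: 29.5
tcp_pos: [0.4764, -0.0922, 0.3311]
eef_rot: [-165.0, 89.9, 13.3]
contact_force: [-0.1, -1.3, -0.4]
gripper_width: 0.0527
```

>>> {"fn": "carry_out", "kwargs": {"moves": [[-20,-45,0,0,0,0,60],[-40,-90,0,0,0,0,60],[-40,-130,0,0,0,0,60],[-40,-170,0,0,0,0,60],[-40,-170,0,0,0,0,60]]}}

```text
time_s: 30.0
tcp_pos: [0.4357, -0.2658, 0.3299]
eef_rot: [25.8, 89.9, -156.3]
contact_force: [0.6, 0.8, -0.3]
gripper_width: 0.0524
```

```bash
python3 st.py
python3 - <<'E'
from ov import *
s=r.capture("side");t=r.capture("top");cv2.imwrite("pics/s7.png",s);cv2.imwrite("pics/t7.png",t)
a=crop(s,255,135,80,100,5);b=crop(t,265,95,80,140,4)[:500]
cv2.imwrite("pics/g7.png",np.hstack([a,b]))
E
```

```text
t 30.0 tcp [ 435.7 -265.8  329.9] jawyaw -92.06 x [-0.001 -0.    -1.   ] j [ -9.   2. -10.   0. -79.  97.] F [ 0.63  0.8  -0.31] M [-0.03  0.2  -0.  ] w 52.4
```

View pics/g7.png

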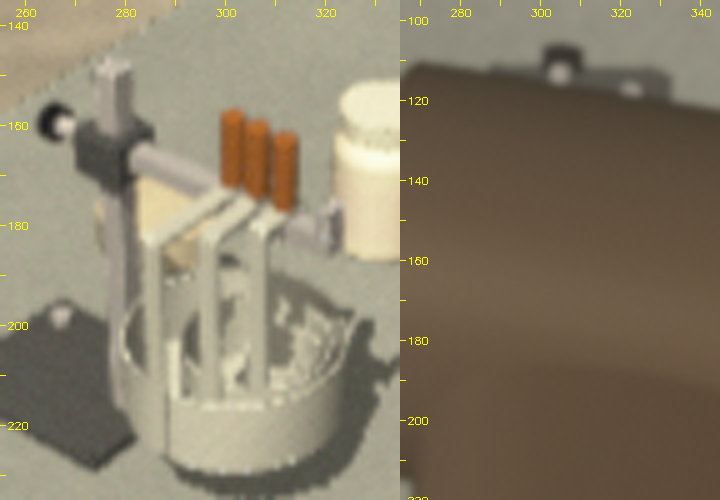

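The side view shows all three hanging upright and nested, with grips at (301,165), (306,168), (312,171) evenly spaced. The top view is blocked by the robot. I do a quick stillness and bystander check, then hand in.

Run:
```python
from h import *
s=r.capture("side");a=cv2.imread("pics/s7.png");o=cv2.imread("pics/side0.png")
d=lambda A,B,x:float(cv2.absdiff(A,B)[x[1]:x[3],x[0]:x[2]].mean().round(1))
print("still",d(s,a,(255,135,345,240)),"bowl",d(s,o,(184,228,210,258)),"jar",d(s,o,(322,152,342,185)),"orange",d(s,o,(385,185,416,246)))
print(r.close_job(), r.get_state()["time_s"])
```

```text
still 1.9 bowl 3.8 jar 4.1 orange 6.6
the job is handed in; nothing more can be done
the job is handed in; nothing more can be done
```

All three dippers hang on the arm by their saddles in the order asked: large first, then the bare-metal medium nested in it, then the small nested in the medium. The job was handed in just after 30 s on the robot's clock, out of 72 s.

- **Seating:** I lowered each one until the wrist force showed the arm carrying it, then let go. The three contacts put the arm top at about 209.5 mm, within 0.3 mm of each other and of the 209 mm I fitted from the first pictures. The largest vertical contact force I read was about 4 N.
- **Final view:** in the last side picture all three grips stand upright, about 17 mm apart, with the cups nested. The gripper was open and well clear.
- **Other things on the bench:** I never reached for or touched any of them. Before handing in, I compared the last side picture with an earlier one and the first one. The dippers were still, and the bowl and jar showed only small changes. The orange look-alike changed a little more, which I put down to shadow. I did not compare the plaster puck or the blue and purple look-alikes.
- **Limits of the checks:** in the last look the robot blocked the top camera, so the final confirmation rests on the side camera and the forces. My first side-to-side estimate of the arm was 3 mm off. I corrected it from the top picture before lowering the large dipper.

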